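Lock a bin divider to a shelf beam with a quarter-turn T-bolt

ROBOT

A 6-joint arm with a two-finger parallel gripper is mounted at the origin on the work surface. World frame = base frame: x ahead of the robot, y to its left, z up, the work surface at z = 0. Lengths are in m, angles in rad, forces in N, time in s.
With the tool pointing down it reaches from about 0.35 to 0.975 m from the base axis. Payload 4.9 kg.
Tool frame: the origin (TCP) lies on the mounting face of the last link; the fingertips stand 173 mm ahead of it and the grasp point (between the pads) lies 155 mm ahead of it; y points along the fingers, x is the direction in which the jaws open and shut, and the axes are right-handed (so a half turn about y gives the same grasp; the last joint's range is limited). The gripper opens to 85 mm and grips with 20 to 120 N. Pads are 22 mm wide; open, the fingers measure 114 mm over their backs; the gripper's body (76 mm by 85 mm) begins 54 mm behind the grasp point. The pads swing forward as they close: fully open they stand 13 mm farther back than shut.
Start: joints at [-1.404, 0.053, 1.613, -0, 1.476, -0.119], TCP at [0.176, -0.6, 0.405] pointing down, gripper open.
Joint ranges: [-3.01, 3.01], [-1.01, 2.22], [0.06, 2.58], [-1.02, 4.17], [0.09, 2.62], [-3.14, 3.14]. Speed limits (rad/s): [2.57, 2.57, 3.14, 3.14, 3.14, 3.14].

INTERFACE

Orientations are given as a unit quaternion [w, x, y, z].
In Python, from plant import manip gives the robot as it stands. The module is installed in compiled form; this text tells all that it offers.
- The arm moves only by the tool carry_out, never from a script. Its argument "moves" is one flat list of numbers, 7 for each row, row after row: the turn, a rotation vector about the world's x, y, z in rad, then the shift along the world's x, y, z in cm, then the finger opening in cm, from 0 to 8.54. In form: [wx, wy, wz, tx, ty, tz, hand, wx, wy, wz, tx, ty, tz, hand, ...]. A call has 1 to 20 rows; each row shifts and turns the commanded pose from where the row before left it; what a row does not reach is not made up. A row lasts 1/8 s, in which the tool goes at most 62.5 mm and 10.7 degrees, less where a joint would pass 70% of its speed; a pose out of reach is approached as far as the arm can. A call is refused whole if a number of a shift passes 6.25 or a number of a turn 0.188, either way. A call with a gripper value outside its range is refused whole. The fingers move at their own pace and stop on an object; the grip force is fixed at half the most. Time passes only in rows, so rows that do not move let the fingers close. It gives the time, the measured TCP pose, the force and the opening at its end, in the units of the state.
- manip.state(): the state, without advancing time (a new reading comes with each control period).
- manip.grab_frame(name): name is "scene" or "top" or "wrist"; returns a dict with "img" (480x640x3 uint8, red, green, blue), "range_z" (480x640 float32, m along the optical axis (not along the pixel's ray), 0 where there is no reading), "fovy" (degrees; the focal length in pixels is half the picture's height over the tangent of half this angle, whatever the lens; pixels are square), "cx", "cy" (the principal point, pixels), "rvec" (rotation vector, rad) and "tvec" (3), from world to camera coordinates, as OpenCV has them. Camera axes: x right, y down, z forward; pixel columns grow to the right and rows downward; lengths in m; the calibration is good to about 2 mm. A picture is of the moment at which its call begins.
- manip.job_done(): hands the job in, once; it reports no verdict.
The state is a dict: "time": time; "joint_pos": joint angles; "joint_vel": joint speeds; "joint_efforts": joint torques, N m; "tool_pos": TCP position; "tool_rot": TCP orientation; "contact_force": force on the tool from outside, world axes, zero at the start; "ft_torque": the same for the moment, N m; "gripper_width": opening from 0.0 (shut) to 1.0 (fully open).
Only numpy, scipy, OpenCV 4.12 (cv2) and the standard library are available. Lean on these libraries where they do the work, as an engineer would, in place of code of your own. Each camera call takes 0.05 s, during which the arm holds its last target. There are 200 camera calls.

TASK

Lock the pine bin divider to the shelf beam: take the T-headed bolt out of its wooden stand, feel for the slot in the divider's steel foot and pass the T-head down through it against the spring pad, turn it a quarter turn so that the head lies along the beam, and let the spring lift it home into the notch under the foot, then let go of it. Do it gently, without forcing the bolt against the metal, and leave the jar, the carton and the tape roll where they are.

Things in the scene. Friction and masses are not known exactly. Their poses are not given: they have to be found in the camera images.
- beam: Grey steel channel fixed to the bench, 60 (x) by 280 (y) mm, 45 mm high, open on top; origin at the centre of its underside, z up. On its rubber strips (yield 2 mm at 13 N) sits the divider: steel foot 70 mm (x) by 145 mm (y), and at its +y end a pine panel, 120 mm wide (x), 12 mm thick, top 136 mm above the bench, its near face about 85 mm from the slot's centre. Divider needs 40 N to slide.
- foot_mid (a point): Point fixed to the beam: on its centre line, level with the foot plate's top face, 51 mm above the bench; beam's axes. The foot's only slot is 36 mm long across the beam (x), 13.5 mm wide (y), centred here in x; in y the slot's centre lies anywhere up to 8 mm to either side of this point: the divider sits differently each time and is not measured, so feel or look for the slot.
- notch (a point): Point fixed to the beam, 6 mm below foot_mid: level of the foot plate's underside (plate 6 mm thick). Four lugs reach 4 mm lower, round the slot: a T-head can turn, either way, only with its top over 10 mm below the plate's top. Turned 90 degrees it rises between the lugs (3 mm play each side, long axis along beam y) to meet the plate's underside.
- pad_rest (a point): Point fixed to the beam, 41 mm above the bench: resting level of the top of the spring pad that fills the channel below the slot. The pad yields 14 mm downwards, with 6 N at first and 13 N at the end, then it is solid. The bolt must never press on beam, divider or pad with more than 35 N.
- bolt_grip (a point): Centre of the black plastic wing grip of the loose T-bolt (60 to 105 g): grip 36 mm long (x), 14 mm thick (y), 30 mm tall (z), taken across y from above. This point is 49 mm above the bolt's flat lower end and at first 59 mm above the bench. z runs up the stem. The bolt stands head down in a 12 mm deep pocket, 2 to 3 mm of play, of a fixed brown wooden stand 90 x 70 x 22 mm.
- bolt_head (a point): Centre of the bolt's steel T-head, a bar 30 mm long (x, parallel to the grip's length), 10 mm wide (y), 6 mm thick (z); 46 mm below the grip's centre, its flat lower face 3 mm below this point. A round stem of 9 mm diameter, 28 mm long, joins head and grip. Locked home, this point is 42 mm above the bench.
- jar: Red plastic jar, 70 mm across, 85 mm high, origin at the centre of its underside; leave it alone.
- carton: Small cardboard carton 90 x 130 x 60 mm, origin at the centre of its underside; leave it alone.
- tape: Clear plastic tape roll lying flat, 90 mm across, 45 mm high, origin at the centre of its underside; leave it alone.

How it is judged:
On the way:
1. the T-head, lying across the beam, is down through the slot, below the lugs (z of bolt_head in the frame of beam between 0.015 and 0.0385 m and angle between the x axis of bolt_head and the x axis of beam, either way round below 0.35 rad and horizontal distance between bolt_head and beam below 0.016 m), for 0.05 s.
At the end, for the whole second after the job is handed in: The bolt's head is home in the notch under the foot plate: its centre 40 to 44 mm above the beam's origin and within 16 mm of it horizontally, its long axis within 15 degrees of the beam's length, the bolt upright within 8.5 degrees, at rest and released (z of bolt_head in the frame of beam between 0.04 and 0.044 m and angle between the x axis of bolt_head and the y axis of beam, either way round below 0.26 rad and angle between bolt_head's own z axis and vertical below 0.15 rad and horizontal distance between bolt_head and beam below 0.016 m and linear speed of bolt below 0.02 m/s); the robot touches nothing.
It fails at once if the bolt presses on the beam, the divider or the pad with more than 35 N (contact force between bolt and beam above 35 N).
It fails at once if the jar, the carton or the tape roll is moved by more than 15 mm (distance of any of jar, carton, tape from where it was at the start of the episode above 0.015 m).
It also fails if it takes over 67 s, if anything falls off the work surface, if the arm or the gripper's body presses on something with over 40 N, if the wrist force passes 120 N, or if a joint passes its speed limit or range.

## Working session

There is one attempt and no reset: what is moved stays moved. The work goes in short steps, Python scripts to look and compute and a tool call to move; the robot and the scene stay as the last step left them, time stands still between calls to the robot, and variables do not carry over. Pictures are saved under pics/ and viewed, about 8 in all and at most 12, crops included, and the job is handed in when it is done.

Besides the shell and the picture viewer there is one more tool, called after "Request:" in YAML: its name, and indented under it one key for each argument. carry_out: Moves the arm, as the interface text tells. Its arguments: {"type":"object","properties":{"moves":{"type":"array","items":{"type":"number"}}},"required":["moves"]}

```bash
mkdir -p pics; cat > h.py <<'E'
import numpy as np, cv2
from plant import manip
from scipy.spatial.transform import Rotation as R
def grab(n):
    f=manip.grab_frame(n); np.savez(f'{n}.npz',**f); return f
def save(n,img,s=1): cv2.imwrite('pics/'+n,cv2.resize(img[...,::-1],None,fx=s,fy=s,interpolation=cv2.INTER_CUBIC))
def cloud(f):
    d=f['range_z']; F=240/np.tan(np.radians(f['fovy'])/2)
    v,u=np.mgrid[:480,:640]
    P=np.stack([(u-f['cx'])/F*d,(v-f['cy'])/F*d,d],-1)
    Rm=cv2.Rodrigues(np.array(f['rvec'],float))[0]
    W=(P-np.array(f['tvec']).ravel())@Rm
    W[d==0]=np.nan; return W
def st():
    s=manip.state(); print({k:np.round(v,4) for k,v in s.items() if k not in('joint_vel','joint_efforts')})
E
python3 - <<'E'
from h import *
st()
f=grab('top');g=grab('scene')
save('a.png',np.vstack([f['img'],g['img']]),0.62)
for k in (f,g):print({a:b for a,b in k.items() if a not in('img','range_z')})
E
```

```text
{'time': np.float64(0.0), 'joint_pos': array([-1.404 ,  0.0534,  1.6143,  0.    ,  1.476 , -0.119 ]), 'tool_pos': array([ 0.1761, -0.5994,  0.4035]), 'tool_rot': array([ 0.5666, -0.5656,  0.4242, -0.4232]), 'contact_force': array([ 0.0833, -0.1225, -0.0229]), 'ft_torque': array([-0.0057, -0.0186,  0.028 ]), 'gripper_width': np.float64(1.001)}
{'fovy': 50.67437820826129, 'cx': 316.8801850463488, 'cy': 233.5352486941221, 'rvec': array([ 2.21608108, -1.98104176,  0.22540261]), 'tvec': array([-0.13374736,  0.62851507,  0.66827697])}
{'fovy': 51.100542339037325, 'cx': 316.3530997604797, 'cy': 240.29487387977397, 'rvec': array([ 1.94973492,  1.75918855, -0.55542858]), 'tvec': array([ 0.01699073, -0.46427426,  1.17470427])}
```

View pics/a.png

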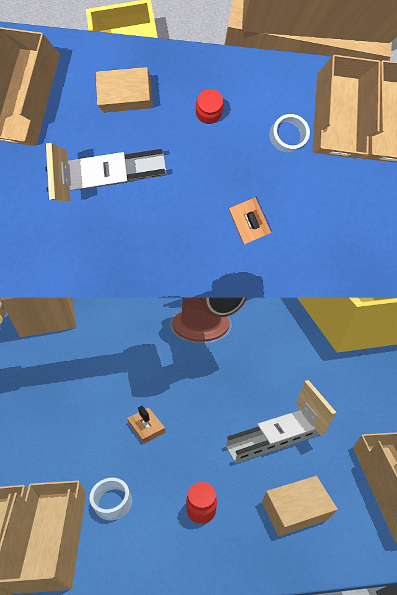

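The top view (upper half) shows the bolt in its stand at about (406,355) in full-resolution pixels and the slot at about (171,274). The beam runs to the right and the panel is on the left. I'll enlarge both areas.

```bash
python3 - <<'E'
from h import *
f=dict(np.load('top.npz')); W=cloud(f); im=f['img']
a=cv2.resize(im[220:330,60:280],None,fx=3.6,fy=3.6,interpolation=cv2.INTER_CUBIC)
b=cv2.resize(im[310:395,360:450],None,fx=2.3,fy=2.3,interpolation=cv2.INTER_CUBIC)
c=np.zeros((a.shape[0]+b.shape[0],a.shape[1],3),np.uint8);c[:a.shape[0]]=a;c[a.shape[0]:,:b.shape[1]]=b
save('b.png',c)
# foot top points
m=(abs(W[...,2]-.051)<.004); m[:220]=0;m[330:]=0;m[:,280:]=0
p=W[m];print('foot',len(p),np.median(p,0)); print(cv2.minAreaRect(p[:,:2].astype(np.float32)*1000))
hsv=cv2.cvtColor(im,cv2.COLOR_RGB2HSV)
m=(W[...,2]>.05)&(W[...,2]<.09);m[:300]=0;m[:,:350]=0;m[:,460:]=0;m[410:]=0
p=W[m];print('grip',len(p),p.mean(0),p.max(0),p.min(0));print(cv2.minAreaRect(p[:,:2].astype(np.float32)*1000))
m=(abs(W[...,2]-.022)<.004);m[:300]=0;m[:,:350]=0;m[:,460:]=0;m[410:]=0
p=W[m];print('stand',len(p),p.mean(0),cv2.minAreaRect(p[:,:2].astype(np.float32)*1000))
for u,v in [(171,274),(130,278),(220,265),(406,355),(250,262)]: print(u,v,W[v,u])
# beam all points height .03-.06
m=(W[...,2]>.03)&(W[...,2]<.06);m[:220]=0;m[330:]=0;m[:,280:]=0
p=W[m];print('beam',cv2.minAreaRect(p[:,:2].astype(np.float32)*1000))
m=(W[...,2]>.10);m[:220]=0;m[330:]=0;m[:,150:]=0;m[:,:60]=0
p=W[m];print('panel',cv2.minAreaRect(p[:,:2].astype(np.float32)*1000),np.percentile(p[:,2],95))
E
```

```text
foot 4313 [0.55577655 0.16929464 0.05086868]
((549.4482421875, 208.83433532714844), (142.8639373779297, 402.67730712890625), 0.8063176274299622)
grip 336 [ 0.48182292 -0.20623135  0.07075789] [ 0.49996307 -0.19370334  0.0770724 ] [ 0.46392828 -0.22127213  0.05032054]
((482.135986328125, -207.46987915039062), (36.05522155761719, 14.196136474609375), 28.471092224121094)
stand 2519 [ 0.48148179 -0.20698707  0.02134326] ((482.0728759765625, -207.6715545654297), (90.20967102050781, 70.59928894042969), 28.70384979248047)
171 274 [0.56048985 0.14661795 0.0402426 ]
130 278 [0.54699387 0.20267567 0.04895386]
220 265 [0.58731754 0.0841671  0.00184107]
406 355 [ 0.48219214 -0.20366941  0.07395332]
250 262 [0.59740809 0.03813716 0.00120546]
beam ((551.0718383789062, 212.73336791992188), (146.9493408203125, 414.0664367675781), 0.4358699321746826)
panel ((536.0912475585938, 233.98406982421875), (119.68897247314453, 13.911359786987305), 15.362552642822266) 0.13734384383875137
```

View pics/b.png

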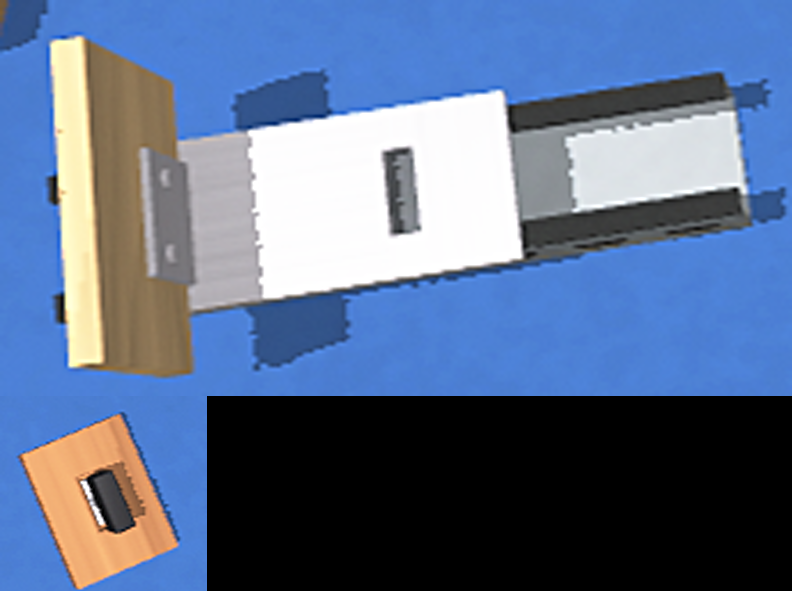

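The crop shows the grip at 28.5° to world x on its stand. The slot, at crop (401,191), measures about (0.560, 0.147), with the beam's x axis at about 15.4°. Next I'll work out the tool yaws.

```bash
python3 - <<'E'
from h import *
s=manip.state();q=s['tool_rot'];M=R.from_quat(np.r_[q[1:],q[0]]).as_matrix();print(M.round(3));print('yaw x',np.degrees(np.arctan2(M[1,0],M[0,0])))
f=dict(np.load('top.npz'))
F=240/np.tan(np.radians(f['fovy'])/2);Rm=cv2.Rodrigues(f['rvec'])[0];C=-Rm.T@f['tvec']
def at(u,v,z):
    d=Rm.T@np.array([(u-f['cx'])/F,(v-f['cy'])/F,1]);return C+d*(z-C[2])/d[2]
cr=lambda x,y,z:at(60+(x+.5)/3.6-.5,220+(y+.5)/3.6-.5,z)
S=np.array([cr(*p,.051) for p in [(383,151),(411,147),(419,231),(391,236)]]);print('slot',S.round(4),S.mean(0).round(4))
B=np.array([cr(*p,.051) for p in [(504,91),(522,260),(250,128),(263,298)]]);print('foot',B.round(4))
# beam axis via rail tops z=.045
T=np.array([cr(*p,.045) for p in [(722,72),(740,190),(748,224),(510,105)]]);print('beam',T.round(4))
a=lambda d:np.degrees(np.arctan2(d[1],d[0]))
print(a(B[0]-B[1]),a(B[2]-B[0]),a(B[3]-B[1]),a(S[0]-S[3]),a(S[1]-S[2]))
E
```

```text
[[ 0.282 -0.     0.959]
 [-0.959  0.002  0.282]
 [-0.002 -1.     0.   ]]
yaw x -73.62612468684942
slot [[0.5767 0.1539 0.051 ]
 [0.5796 0.1428 0.051 ]
 [0.5459 0.1336 0.051 ]
 [0.5426 0.1445 0.051 ]] [0.5612 0.1437 0.051 ]
foot [[0.607  0.1088 0.051 ]
 [0.539  0.0903 0.051 ]
 [0.58   0.2097 0.051 ]
 [0.5123 0.1912 0.051 ]]
beam [[0.6262 0.0213 0.045 ]
 [0.5779 0.0072 0.045 ]
 [0.5643 0.0021 0.045 ]
 [0.6024 0.1068 0.045 ]]
15.179767688639386 104.9594723893495 104.81590973440463 15.345626440696813 15.218192534744787
```

Request:
carry_out:
  moves: [0,0,0.0234,3.4,4.355,-0.6,8.5,0,0,0.0234,3.4,4.355,-0.6,8.5,0,0,0.0234,3.4,4.355,-0.6,8.5,0,0,0.0234,3.4,4.355,-0.6,8.5,0,0,0.0234,3.4,4.355,-0.6,8.5,0,0,0.0234,3.4,4.355,-0.6,8.5,0,0,0.0234,3.4,4.355,-0.6,8.5,0,0,0.0234,3.4,4.355,-0.6,8.5,0,0,0.0234,3.4,4.355,-0.6,8.5,0,0,0,0,0,0,8.5,0,0,0,0,0,0,8.5]

```text
time: 1.48
tool_pos: [0.482, -0.2077, 0.3503]
tool_rot: [-0.607, 0.608, -0.362, 0.361]
contact_force: [-0.1, -0.9, 1.0]
gripper_width: 0.995
```

```bash
python3 - <<'E'
from h import *
st()
s=manip.state();q=s['tool_rot'];M=R.from_quat(np.r_[q[1:],q[0]]).as_matrix();print('yaw x',np.degrees(np.arctan2(M[1,0],M[0,0])),M[:,1])
f=grab('wrist');save('c.png',f['img']);W=cloud(f)
m=(W[...,2]>.05)&(W[...,2]<.085)&(np.hypot(W[...,0]-.482,W[...,1]+.2075)<.04)
p=W[m];print(len(p),p.max(0))
p=p[p[:,2]>.068];print(cv2.minAreaRect(p[:,:2].astype(np.float32)*1000),p[:,2].mean())
E
```

```text
{'time': np.float64(1.475), 'joint_pos': array([-5.4850e-01, -1.4890e-01,  1.8995e+00, -6.0000e-04,  1.3917e+00,
        5.2560e-01]), 'tool_pos': array([ 0.482 , -0.2077,  0.3503]), 'tool_rot': array([-0.6074,  0.6078, -0.362 ,  0.3615]), 'contact_force': array([-0.0771, -0.9057,  0.9647]), 'ft_torque': array([-0.005 ,  0.0018,  0.0307]), 'gripper_width': np.float64(0.9954)}
yaw x -61.5356042933937 [-9.13703797e-04 -9.44522741e-05 -9.99999578e-01]
1410 [ 0.50065992 -0.19631055  0.07618853]
((482.6917724609375, -210.17471313476562), (35.802406311035156, 13.857925415039062), 28.078304290771484) 0.07325935145433127
```

View pics/c.png

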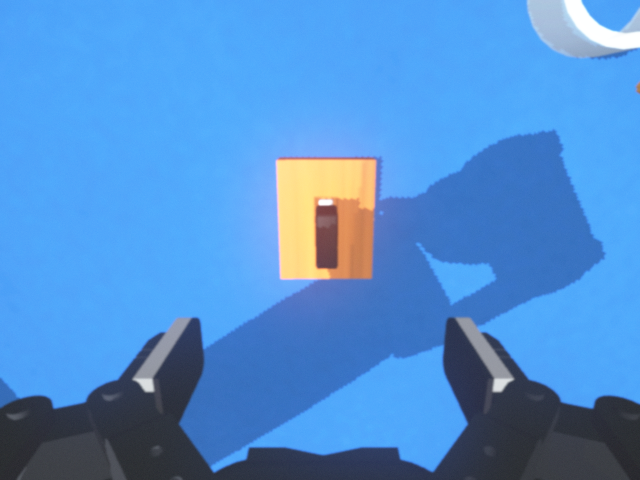

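The wrist picture shows the stand and grip at about (326,235), centred between the fingers at about (322). I'll descend and grip.

Request:
carry_out:
  moves: [0,0,0,0.02,-0.05,-5,5,0,0,0,0.02,-0.05,-5,5,0,0,0,0,0,-2.4,5,0,0,0,0,0,-1,5,0,0,0,0,0,0,1.0,0,0,0,0,0,0,0.5,0,0,0,0,0,0,0.5,0,0,0,0,0,0,0.5,0,0,0,0,0,0,0.5,0,0,0,0,0,0,0.5]

```text
time: 2.78
tool_pos: [0.4834, -0.2092, 0.2185]
tool_rot: [-0.607, 0.608, -0.361, 0.363]
contact_force: [-0.8, -0.2, 6.6]
gripper_width: 0.151
```

Request:
carry_out:
  moves: [0,0,0,0,0,2,0.5,0,0,0,0,0,3,0.5,0,0,0,0,0,3.3,0.5,0,0,-0.0332,1.11,5.04,0,0.5,0,0,-0.0332,1.11,5.04,0,0.5,0,0,-0.0332,1.11,5.04,0,0.5,0,0,-0.0332,1.11,5.04,0,0.5,0,0,-0.0332,1.11,5.04,0,0.5,0,0,-0.0332,1.11,5.04,0,0.5,0,0,-0.0332,1.11,5.04,0,0.5,0,0,0,0,0,0,0.5,0,0,0,0,0,0,0.5]

```text
time: 4.28
tool_pos: [0.56, 0.1441, 0.2992]
tool_rot: [-0.561, 0.562, -0.43, 0.429]
contact_force: [-0.0, -0.2, -0.2]
gripper_width: 0.154
```

```bash
python3 - <<'E'
from h import *
st()
s=manip.state();q=s['tool_rot'];M=R.from_quat(np.r_[q[1:],q[0]]).as_matrix();print('yaw x',np.degrees(np.arctan2(M[1,0],M[0,0])),M[:,1])
f=grab('wrist');g=grab('scene')
print(f['cx'],f['cy'],f['fovy'],f['rvec'],f['tvec'])
Wg=cloud(g)
m=(np.hypot(Wg[...,0]-.561,Wg[...,1]-.144)<.06)&(Wg[...,2]>.08)&(Wg[...,2]<.2)
v,u=np.where(m);print(u.min(),u.max(),v.min(),v.max())
b=g['img'][200:440,340:560]
a=np.hstack([cv2.resize(f['img'],(400,300)),cv2.resize(b,(275,300))])
save('d.png',np.vstack([cv2.resize(f['img'],(800,600))]));save('e.png',b,2.5)
E
```

```text
{'time': np.float64(4.275), 'joint_pos': array([ 1.2330e-01,  3.0800e-02,  1.8172e+00, -4.0000e-04,  1.2949e+00,
        1.4294e+00]), 'tool_pos': array([0.56  , 0.1441, 0.2992]), 'tool_rot': array([-0.5612,  0.562 , -0.4298,  0.4294]), 'contact_force': array([-0.0257, -0.2121, -0.2351]), 'ft_torque': array([-0.0034,  0.0176, -0.0046]), 'gripper_width': np.float64(0.154)}
yaw x -74.8299262405835 [-1.18130466e-03 -5.20213468e-04 -9.99999167e-01]
322.8835737552872 243.47011055675154 59.928069824818614 [-2.29215309  1.75763346  0.2674602 ] [-0.00708522  0.54356499  0.4506991 ]
436 510 136 201
```

View pics/d.png

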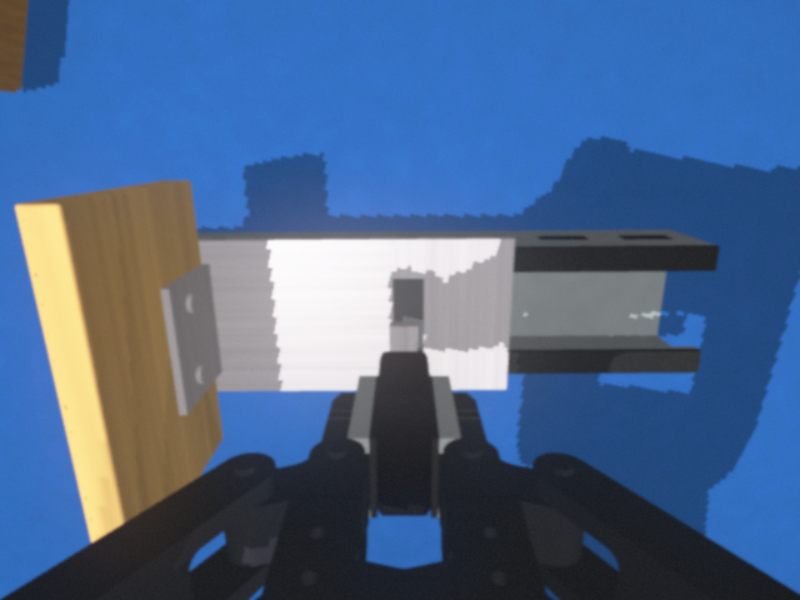

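View pics/e.png

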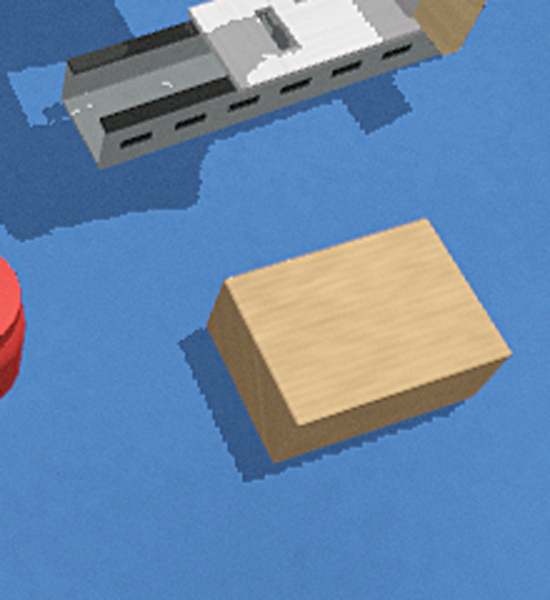

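The wrist view (800 px wide) shows the bolt held upright, with the head's far end at about (404,336) and the slot's far end at about (407,290). The scene crop missed the bolt, so I'll measure head against slot from the wrist depth.

```bash
python3 - <<'E'
from h import *
f=dict(np.load('wrist.npz'));W=cloud(f);g=dict(np.load('scene.npz'))
a=np.radians(15.2);X=np.array([np.cos(a),np.sin(a)]);Y=np.array([-np.sin(a),np.cos(a)])
o=np.array([.56,.1441])
L=np.stack([(W[...,:2]-o)@X,(W[...,:2]-o)@Y,W[...,2]],-1)*1000
for v in range(216,290,4):
    print(v,[ '%d,%d,%d'%tuple(L[v,u]) if np.isfinite(L[v,u,0]) else '-' for u in range(304,350,4)])
m=(L[...,2]>88)&(L[...,2]<102)&(abs(L[...,0])<25)&(abs(L[...,1])<15); p=L[m];print('head',len(p),p.min(0),p.max(0),np.median(p,0))
c1=cv2.resize(f['img'][205:300,285:365],(505,600),interpolation=cv2.INTER_CUBIC)
c2=cv2.resize(g['img'][100:260,430:510],(290,600),interpolation=cv2.INTER_CUBIC)
save('f.png',np.hstack([c1,c2]))
E
```

```text
216 ['22,9,51', '22,7,50', '22,4,50', '22,2,50', '22,0,50', '22,-1,50', '22,-3,51', '22,-5,50', '22,-7,51', '22,-10,51', '22,-12,49', '22,-14,49']
220 ['20,9,51', '20,7,50', '20,4,49', '20,2,50', '20,0,49', '-', '20,-3,49', '20,-5,50', '19,-7,49', '20,-10,51', '20,-12,50', '20,-14,50']
224 ['18,9,50', '18,7,50', '18,4,51', '15,2,40', '15,0,40', '15,-1,40', '15,-3,40', '15,-6,40', '15,-8,40', '18,-10,51', '18,-12,50', '18,-14,51']
228 ['16,9,51', '16,7,51', '15,5,50', '13,3,40', '13,0,40', '13,-1,40', '13,-3,41', '13,-6,40', '13,-8,40', '16,-10,51', '15,-12,50', '16,-14,51']
232 ['13,9,50', '14,7,51', '13,5,50', '11,3,41', '10,0,40', '11,-1,42', '10,-3,38', '10,-6,39', '10,-8,41', '13,-10,49', '13,-12,49', '13,-14,50']
236 ['11,9,50', '11,7,50', '11,5,50', '8,3,40', '8,0,39', '8,-1,40', '8,-3,41', '8,-6,40', '8,-8,39', '11,-10,49', '10,-12,49', '10,-14,49']
240 ['9,9,51', '9,7,50', '8,5,49', '6,3,40', '5,0,39', '6,-1,41', '6,-3,40', '6,-6,40', '6,-8,41', '9,-10,50', '9,-12,51', '9,-14,50']
244 ['7,9,51', '7,7,51', '6,5,50', '3,3,41', '3,0,41', '4,-1,41', '3,-3,40', '3,-6,40', '3,-8,41
[... 1055 characters left out ...]
0', '6,3,96', '5,2,95', '6,0,95', '6,-1,95', '6,-3,96', '6,-4,95', '-16,-8,40', '-12,-10,49', '-12,-12,50', '-12,-14,49']
280 ['-14,9,50', '-14,7,50', '4,4,96', '4,2,96', '4,0,96', '4,-1,96', '4,-3,96', '4,-4,96', '-17,-8,42', '-14,-10,50', '-14,-12,51', '-14,-14,51']
284 ['-', '16,4,128', '16,3,130', '16,1,128', '16,0,128', '16,-1,128', '16,-2,129', '16,-4,130', '16,-5,129', '15,-7,127', '-16,-12,51', '-17,-15,49']
288 ['15,5,131', '16,4,133', '16,3,132', '16,1,132', '16,0,132', '16,-1,132', '16,-2,132', '16,-4,133', '16,-5,132', '15,-6,131', '-19,-12,49', '-19,-15,49']
head 547 [ 3.75941322 -5.36741878 89.9896833 ] [13.88419088  4.49188149 98.56011032] [ 9.88288026 -0.43259033 95.97344525]
```

View pics/f.png

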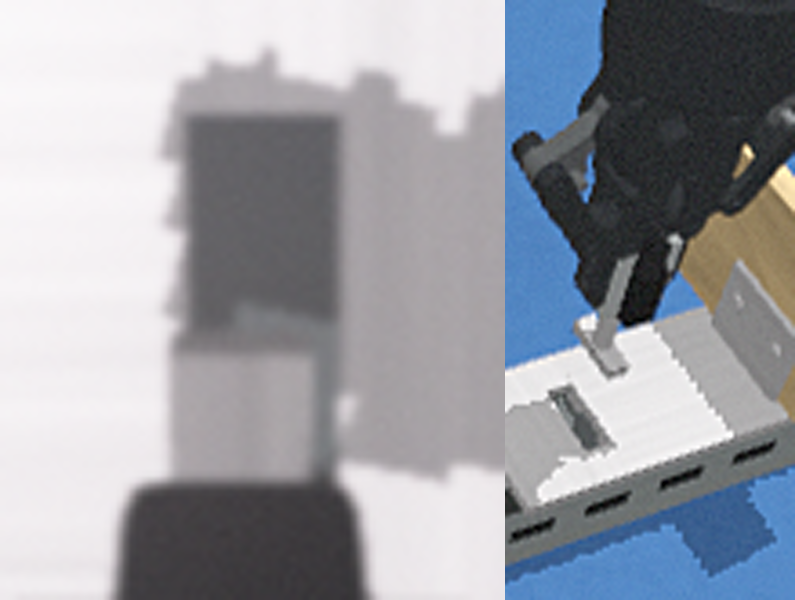

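The crops show the bolt upright. The head is about 2.7 mm to the +y side of the slot and about 1.2 mm short in x. I'll correct that, go down to about 8 mm above the plate and measure again.

Request:
carry_out:
  moves: [0,0,0,0.09,-0.11,-0.6,0.5,0,0,0,0.1,-0.12,-1.3,0.5,0,0,0,0,0,-1.3,0.5,0,0,0,0,0,0,0.5,0,0,0,0,0,0,0.5]

```text
time: 5.0
tool_pos: [0.5622, 0.1418, 0.2675]
tool_rot: [-0.561, 0.562, -0.43, 0.43]
contact_force: [0.7, 0.1, -1.4]
gripper_width: 0.155
```

```bash
python3 - <<'E'
from h import *
s=manip.state();print(s['tool_pos'],s['contact_force'])
f=grab('wrist');W=cloud(f)
a=np.radians(15.2);X=np.array([np.cos(a),np.sin(a)]);Y=np.array([-np.sin(a),np.cos(a)])
o=s['tool_pos'][:2]
L=np.stack([(W[...,:2]-o)@X,(W[...,:2]-o)@Y,W[...,2]],-1)*1000
zb=s['tool_pos'][2]*1000-203
m=(abs(L[...,2]-zb)<3)&(abs(L[...,0])<25)&(abs(L[...,1])<9);v,u=np.where(m);p=L[m];print('head',zb,len(p),np.percentile(p,[1,99],axis=0),u.min(),u.max(),v.min(),v.max())
save('g.png',f['img'][190:310,260:380],5)
E
```

```text
[0.56223122 0.14182358 0.26754438] [ 0.74034756  0.07590555 -1.37819453]
head 64.54438305089167 495 [[ 4.42017516 -5.28714271 62.04066146]
 [13.89297672  4.47413181 65.79070938]] 311 333 258 280
```

View pics/g.png

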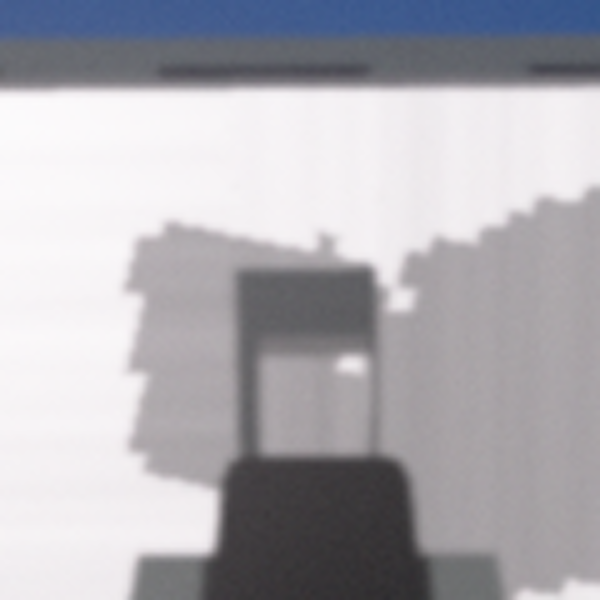

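The head sits on the camera's axis, at crop x 314. The slot's centre is at 307, which is about 0.7 mm towards +y, and the gap in x looks right. I'll shift 0.6 mm and feel downwards.

Request:
carry_out:
  moves: [0,0,0,-0.016,0.06,-0.2,0.5,0,0,0,0,0,-0.2,0.5,0,0,0,0,0,-0.2,0.5,0,0,0,0,0,-0.2,0.5,0,0,0,0,0,-0.2,0.5,0,0,0,0,0,0,0.5]

```text
time: 5.8
tool_pos: [0.5619, 0.1424, 0.2574]
tool_rot: [-0.561, 0.562, -0.43, 0.43]
contact_force: [-0.4, -0.3, -0.1]
gripper_width: 0.151
```

Request:
carry_out:
  moves: [0,0,0,0,0,-0.2,0.5,0,0,0,0,0,-0.2,0.5,0,0,0,0,0,-0.2,0.5,0,0,0,0,0,-0.2,0.5,0,0,0,0,0,-0.2,0.5,0,0,0,0,0,0,0.5]

```text
time: 6.55
tool_pos: [0.5622, 0.1425, 0.2486]
tool_rot: [-0.561, 0.562, -0.43, 0.43]
contact_force: [-3.4, -0.8, 5.9]
gripper_width: 0.155
```

Request:
carry_out:
  moves: [0,0,0,-0.05,-0.013,-0.1,0.5,0,0,0,0,0,-0.2,0.5,0,0,0,0,0,-0.2,0.5,0,0,0,0,0,0,0.5]

```text
time: 7.05
tool_pos: [0.562, 0.1424, 0.2443]
tool_rot: [0.562, -0.561, 0.43, -0.43]
contact_force: [-3.1, -0.7, 7.2]
gripper_width: 0.152
```

Request:
carry_out:
  moves: [0,0,0,-0.03,-0.01,-0.2,0.5,0,0,0,0,0,-0.2,0.5,0,0,0,0,0,-0.1,0.5,0,0,0,0,0,0,0.5]

```text
time: 7.55
tool_pos: [0.5619, 0.1424, 0.24]
tool_rot: [0.562, -0.561, 0.429, -0.43]
contact_force: [-4.1, -0.5, 10.0]
gripper_width: 0.151
```

```bash
python3 - <<'E'
from h import *
st()
f=grab('wrist');W=cloud(f);s=manip.state()
a=np.radians(15.2);X=np.array([np.cos(a),np.sin(a)]);Y=np.array([-np.sin(a),np.cos(a)])
L=np.stack([(W[...,:2]-s['tool_pos'][:2])@X,(W[...,:2]-s['tool_pos'][:2])@Y,W[...,2]],-1)*1000
for v in range(210,300,4):
    print(v,[ '%d,%d,%d'%tuple(L[v,u]) if np.isfinite(L[v,u,0]) else '-' for u in range(304,350,6)])
save('i.png',f['img'][190:310,240:400],5)
E
```

```text
{'time': np.float64(7.55), 'joint_pos': array([1.1970e-01, 1.0430e-01, 1.8482e+00, 2.0000e-04, 1.1876e+00,
       1.4264e+00]), 'tool_pos': array([0.5619, 0.1424, 0.24  ]), 'tool_rot': array([ 0.5619, -0.5611,  0.4295, -0.4302]), 'contact_force': array([-4.0612, -0.5002, 10.0093]), 'ft_torque': array([-0.068 ,  0.7674, -0.0335]), 'gripper_width': np.float64(0.1508)}
210 ['29,8,4', '29,5,4', '29,2,5', '29,0,4', '29,-3,4', '29,-6,5', '29,-9,5', '29,-12,5']
214 ['29,8,13', '29,5,13', '29,2,14', '29,0,13', '29,-3,13', '29,-6,14', '29,-9,13', '29,-11,14']
218 ['30,7,24', '29,5,22', '30,2,24', '30,0,24', '29,-3,23', '30,-5,24', '29,-8,22', '29,-11,21']
222 ['34,6,48', '34,4,48', '34,1,49', '34,0,48', '34,-2,49', '34,-5,49', '34,-7,48', '34,-10,49']
226 ['33,6,50', '33,4,50', '33,1,49', '33,0,50', '33,-2,49', '33,-5,50', '33,-7,51', '33,-9,51']
230 ['31,6,49', '31,4,50', '31,1,50', '31,0,49', '31,-2,50', '31,-5,50', '31,-7,50', '31,-9,51']
234 ['29,6,50', '29,4,49', '30,1,51', '30,0,50', '30,-2,51', '30,-5,51', '30,-7,50', '30,-9,51']
238 ['28,6,50', '28,4,50', '28,1,50', '28,0,50', '28,-2,
[... 787 characters left out ...]
5,30', '15,-7,51', '14,-10,49']
274 ['13,6,50', '5,5,31', '8,2,37', '8,0,37', '7,-3,36', '5,-5,31', '12,-7,49', '13,-10,50']
278 ['11,6,50', '3,5,31', '5,2,37', '5,0,36', '6,-3,37', '3,-5,31', '11,-7,51', '11,-10,50']
282 ['9,6,50', '17,3,68', '16,1,67', '17,0,68', '16,-2,67', '16,-4,67', '9,-7,50', '9,-10,51']
286 ['15,6,69', '16,3,71', '16,1,71', '16,0,70', '16,-2,71', '16,-4,71', '16,-6,71', '7,-10,49']
290 ['16,5,73', '16,3,75', '16,1,75', '16,0,75', '16,-2,74', '17,-4,75', '16,-6,75', '6,-10,50']
294 ['16,5,78', '16,3,78', '17,1,79', '16,0,78', '17,-2,79', '16,-4,78', '16,-6,78', '4,-10,51']
298 ['16,5,80', '16,3,81', '16,1,81', '17,0,82', '17,-2,82', '17,-4,82', '16,-6,81', '2,-10,51']
```

View pics/i.png

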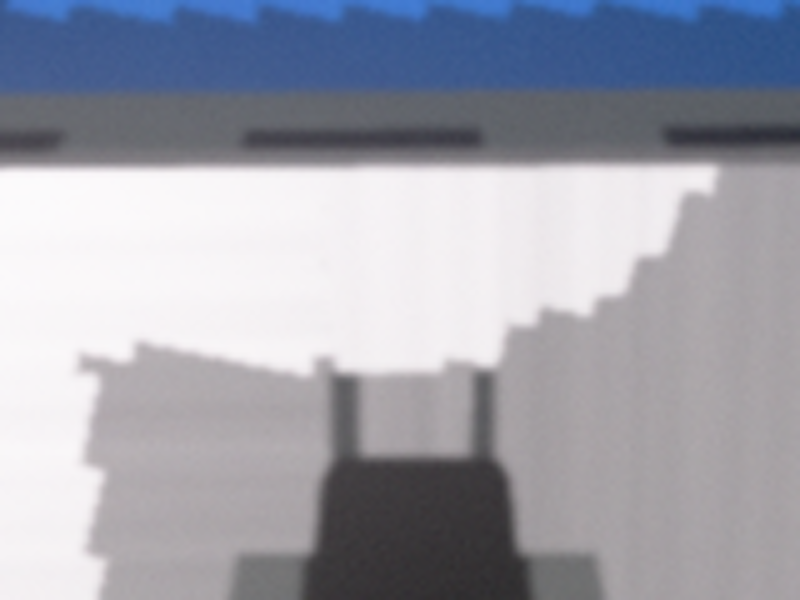

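The head's top is at about 36.5 mm, below the lugs, and centred in the slot, with the pad pushing about 10 N. I'll make the quarter turn of +90°, compensating for the bolt sitting about 1.3 mm off the tool axis.

Request:
carry_out:
  moves: [0,0,0.1309,-0.013,0.0075,0,0.5,0,0,0.1309,-0.013,0.0075,0,0.5,0,0,0.1309,-0.013,0.0075,0,0.5,0,0,0.1309,-0.013,0.0075,0,0.5,0,0,0.1309,-0.013,0.0075,0,0.5,0,0,0.1309,-0.013,0.0075,0,0.5]

```text
time: 8.35
tool_pos: [0.5622, 0.1429, 0.241]
tool_rot: [0.684, -0.683, 0.179, -0.183]
contact_force: [-0.3, -0.4, 8.3]
gripper_width: 0.154
```

Request:
carry_out:
  moves: [0,0,0.1309,-0.013,0.0075,-0.05,0.5,0,0,0.1309,-0.013,0.0075,0,0.5,0,0,0.1309,-0.013,0.0075,0,0.5,0,0,0.1309,-0.013,0.0075,0,0.5,0,0,0.1309,-0.013,0.0075,0,0.5,0,0,0.1309,-0.013,0.0075,0,0.5,0,0,0,0,0,0,0.5]

```text
time: 9.22
tool_pos: [0.5615, 0.1433, 0.2406]
tool_rot: [-0.701, 0.701, 0.096, -0.091]
contact_force: [0.4, -0.8, 9.1]
gripper_width: 0.15
```

```bash
python3 - <<'E'
from h import *
st()
s=manip.state();q=s['tool_rot'];M=R.from_quat(np.r_[q[1:],q[0]]).as_matrix();print('yaw x',np.degrees(np.arctan2(M[1,0],M[0,0])),M[:,1])
f=grab('wrist');W=cloud(f)
p=W[(abs(W[...,2]-.1)<.03)&(np.hypot(W[...,0]-.561,W[...,1]-.143)<.025)]
save('j.png',np.hstack([f['img'],]),1)
E
```

```text
{'time': np.float64(9.225), 'joint_pos': array([ 0.1215,  0.1017,  1.8497, -0.    ,  1.1833, -0.1433]), 'tool_pos': array([0.5615, 0.1433, 0.2406]), 'tool_rot': array([-0.7009,  0.7009,  0.0958, -0.091 ]), 'contact_force': array([ 0.3585, -0.8152,  9.077 ]), 'ft_torque': array([ 0.0331, -0.0379,  0.0374]), 'gripper_width': np.float64(0.1497)}
yaw x 15.175065875527006 [ 6.73555583e-03  8.00603488e-04 -9.99976995e-01]
```

View pics/j.png

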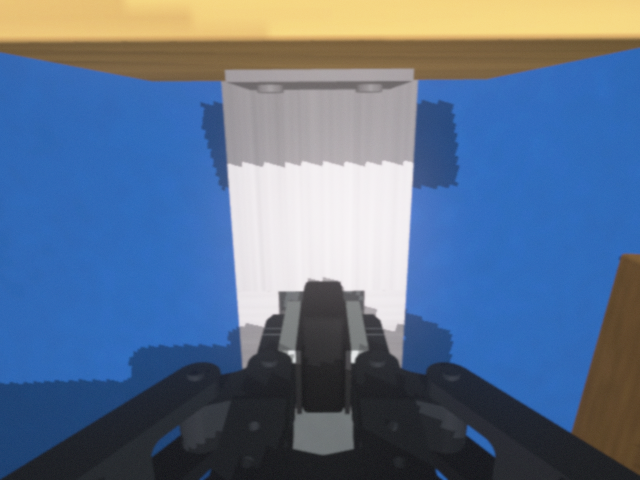

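The yaw is 15.2°, so the head lies along the beam with no side force. Now I'll let it rise.

Request:
carry_out:
  moves: [0,0,0,0,0,0.15,0.5,0,0,0,0,0,0.15,0.5,0,0,0,0,0,0.15,0.5,0,0,0,0,0,0.15,0.5,0,0,0,0,0,0.1,0.5,0,0,0,0,0,0,0.5]

```text
time: 10.02
tool_pos: [0.5614, 0.1433, 0.2471]
tool_rot: [-0.701, 0.701, 0.096, -0.091]
contact_force: [1.4, 1.0, 6.3]
gripper_width: 0.153
```

Request:
carry_out:
  moves: [0,0,0,0,0,0.1,0.5,0,0,0,0,0,0,0.5,0,0,0,0,0,0,3,0,0,0,0,0,0,5,0,0,0,0,0,0,5,0,0,0,0,0,0,5]

```text
time: 10.78
tool_pos: [0.5594, 0.143, 0.2446]
tool_rot: [-0.701, 0.701, 0.093, -0.094]
contact_force: [0.6, -0.3, -0.4]
gripper_width: 0.587
```

Request:
carry_out:
  moves: [0,0,0,0,0,1,5,0,0,0,0,0,3,5,0,0,0,0,0,5,5,0,0,0,0,0,5,5,0,0,0,0,0,0,5,0,0,0,0,0,0,5]

```text
time: 11.52
tool_pos: [0.5595, 0.1431, 0.3854]
tool_rot: [0.701, -0.701, -0.093, 0.093]
contact_force: [0.2, 0.3, -0.1]
gripper_width: 0.588
```

```bash
python3 - <<'E'
from h import *
st()
f=grab('wrist');W=cloud(f);g=grab('scene');V=cloud(g)
for n,w in(('w',W),('s',V)):
    p=w[(w[...,2]>.07)&(w[...,2]<.125)&(np.hypot(w[...,0]-.561,w[...,1]-.143)<.03)]
    print(n,len(p),np.percentile(p,[2,50,98],axis=0)); t=p[p[:,2]>np.percentile(p[:,2],98)-.005]
    print(cv2.minAreaRect(t[:,:2].astype(np.float32)*1000),np.median(t[:,2]))
c1=cv2.resize(f['img'][150:350,220:430],(480,457),interpolation=cv2.INTER_CUBIC)
c2=cv2.resize(g['img'][150:270,410:500],(320,427),interpolation=cv2.INTER_CUBIC);c2=cv2.copyMakeBorder(c2,0,30,0,0,0)
save('k.png',np.hstack([c1,c2]))
E
```

```text
{'time': np.float64(11.525), 'joint_pos': array([ 0.1215, -0.0472,  1.7454,  0.    ,  1.4431, -0.1425]), 'tool_pos': array([0.5595, 0.1431, 0.3854]), 'tool_rot': array([ 0.701 , -0.701 , -0.0932,  0.0929]), 'contact_force': array([ 0.2208,  0.2704, -0.0672]), 'ft_torque': array([ 0.0057, -0.0009, -0.001 ]), 'gripper_width': np.float64(0.5877)}
w 1347 [[0.55158016 0.12573671 0.08067985]
 [0.56055548 0.14515971 0.10240689]
 [0.57009374 0.16009919 0.10384485]]
((561.4686889648438, 142.11459350585938), (13.818325996398926, 35.60941696166992), 14.63874340057373) 0.10254859905970416
s 414 [[0.55648438 0.12473719 0.0751992 ]
 [0.56868016 0.14011786 0.09610031]
 [0.5746618  0.15984556 0.10424514]]
((564.1746215820312, 142.94992065429688), (15.144003868103027, 36.41074752807617), 13.61507797241211) 0.10241880222650512
```

View pics/k.png

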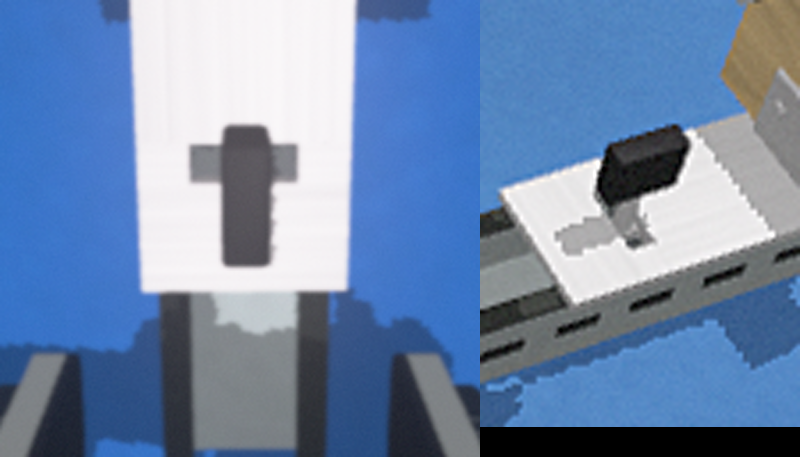

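The grip stands over the slot, aligned with the beam, and its top is at 102.5 mm against the 103 mm expected when home. I'll check the tilt from the grip's top face, then hand in if it is fine.

```bash
python3 - <<'E'
from h import *
for n in('wrist','scene'):
    W=cloud(dict(np.load(n+'.npz')))
    p=W[(W[...,2]>.098)&(W[...,2]<.108)&(np.hypot(W[...,0]-.561,W[...,1]-.143)<.02)]
    c=p.mean(0); A=np.c_[p[:,:2]-c[:2],np.ones(len(p))]
    k=np.linalg.lstsq(A,p[:,2],rcond=None)[0];r=p[:,2]-A@k;k2=np.linalg.lstsq(A[abs(r)<.0015],p[abs(r)<.0015,2],rcond=None)[0]
    a=np.radians(15.2);print(n,len(p),c,'slope beam x,y',k2[0]*np.cos(a)+k2[1]*np.sin(a),-k2[0]*np.sin(a)+k2[1]*np.cos(a))
E
```

```text
wrist 1199 [0.56107684 0.14284516 0.10243533] slope beam x,y 0.01231738193764524 -0.005892296089368537
scene 189 [0.56545162 0.14201094 0.10204342] slope beam x,y -0.07558494432145388 0.021981678570027446
```

```bash
python3 -c "
from h import *
print(manip.job_done());st()"
```

```text
the job is handed in; nothing more can be done
None
the job is handed in; nothing more can be done
```

The bolt is locked in the divider and the job is handed in; the hand-in gave no verdict. I lifted the bolt from its stand, lined the head up with the slot using the wrist camera, and passed it down. I then turned it a quarter turn, let the spring lift it home, opened the fingers and backed off.

**Pressing down:** I pressed the head down until its top was at about 36.5 mm, below the lugs. Forces read at the end of each move never exceeded about 11 N in total, and the time used was about 11.5 s.

**After release:**
- **Height:** the grip's top was at 102.5 mm, against 103 mm expected when home. That puts the head at about 41.5 mm, inside the 40–44 mm band.
- **Angle:** the grip's long axis was within about 1° of the beam's length.
- **Upright:** tilt was about 0.01 rad in the wrist view.
- **Hands off:** the gripper was clear of the bolt.

**Checks that disagreed:**
- The top camera and the wrist camera placed the slot about 2.5 mm apart; I relied on the wrist view.
- The scene camera's sparse depth gave a tilt of 0.08 rad, against 0.01 rad from the wrist camera. Both are under the 0.15 rad limit.
- A side force of about 3–4 N appeared during insertion and was gone after the turn.

I did not re-measure the jar, carton and tape roll at the end; the arm's path did not go near them.

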